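# Complete the interlocked carton layer on a small pallet

## Robot

A 6-joint arm with a two-finger parallel gripper is mounted at the origin on a cart in front of the work surface, level with it; the furniture and walls round the work are solid. World frame = base frame: x ahead of the robot, y to its left, z up, the work surface at z = 0. Lengths are in m, angles in rad, forces in N, time in s.
With the tool pointing down it reaches from about 0.275 to 0.875 m from the base axis. Payload 12.5 kg.
Tool frame: the origin (TCP) lies midway between the tips of the shut fingers; the grasp point (between the pads) lies 19 mm behind it; z points along the fingers, y is the line along which they close (so a half turn about z gives the same grasp; the last joint's range is limited). The gripper opens to 85 mm and grips with 20 to 120 N. Pads are 22 mm wide; open, the fingers measure 114 mm over their backs; the gripper's body (76 mm by 85 mm) begins 54 mm behind the grasp point. The pads swing forward as they close: fully open they stand 13 mm farther back than shut.
Start: joints at [-1.28, 0.351, 1.652, -0, 1.139, -0.085], TCP at [0.202, -0.512, 0.231] pointing down, gripper open.
Joint ranges: [-2.75, 2.75], [-0.79, 2.1], [0.01, 2.65], [-1.57, 4.71], [0.07, 3.14], [-2.87, 2.87]. Speed limits (rad/s): [2.22, 2.22, 2.79, 3.14, 3.14, 3.14].

## Interface

Orientations are given as [roll, pitch, yaw] about the fixed x, y, z axes, in that order (R = Rz(yaw) Ry(pitch) Rx(roll)).
In Python, from workcell import telemetry, vision, r gives the robot as it stands.
- The arm moves only by the shell command python3 -m creep 'ROWS' [FORCE]. ROWS is JSON, one flat list of numbers, 5 for each row, row after row: the opening, from 0 (shut) to 1 (fully open), then the shift along the tool's x, y, z in cm, then the turn about the tool's z in rad. In form: [claw, tx, ty, tz, spin, claw, tx, ty, tz, spin, ...]. A call has 1 to 8 rows; each row is the pose to reach, as a shift and turn from the pose commanded when the call began, along the tool's axes at that moment; what a row does not reach only later rows make up. A row lasts 1/12 s, in which the tool goes at most 41.7 mm and 7.16 degrees, less where a joint would pass 70% of its speed; a pose out of reach is approached as far as the arm can. A call with a gripper value outside its range is refused whole. The fingers move at their own pace and stop on an object; FORCE is the grip in N (left out, the last holds). Time passes only in rows, so rows that repeat a pose let the fingers close. It gives the time, the measured TCP pose, the force, the opening and the grip force at its end, in the units of the state.
- telemetry.get_obs(): the state, without advancing time (a new reading comes with each control period).
- vision.read_camera(name): name is "side" or "top" or "wrist"; returns (picture, depth): 420x560x3 uint8, blue, green, red; 420x560 float32, m along the optical axis (not along the pixel's ray), 0 where there is no reading.
- vision.calibration(name): a dict with "camera_matrix" (3x3 intrinsics, pixels), "xyz" and "rotation" of the camera in the world. Camera axes: x right, y down, z forward; pixel columns grow to the right and rows downward; lengths in m; the calibration is good to about 2 mm. A picture is of the moment at which its call begins: read the wrist's pose just before it. calibration takes no time and is no camera call; for the wrist camera it gives the pose at the moment of the call.
- r.job_done(): hands the job in; it is judged then, once.
The state is a dict: "time_s": time; "joint_pos": joint angles; "joint_vel": joint speeds; "joint_efforts": joint torques, N m; "tcp_pos": TCP position; "ee_rot": TCP orientation; "force": force on the tool from outside, world axes, zero at the start; "wrist_torque": the same for the moment, N m; "gripper_width": finger opening in m; "gripper_force": force on a finger pad.
Only numpy, scipy, OpenCV 4.12 (cv2) and the standard library are available. Lean on these libraries where they do the work, as an engineer would, in place of code of your own. Each camera call takes 0.05 s, during which the arm holds its last target. There are 200 camera calls.

## Task

Finish the layer of cartons on the small wooden pallet: put the two loose cartons that match the strapped ones into the lane between the two strapped rows, lying crosswise to the strapped cartons, one at the near end of the lane and one at the far end. Each must stand flat on the deck in the middle between the rows, its outer long side flush with the ends of the rows, so that a gap stays open between the two.

Things in the scene. Friction and masses are not known exactly. Their poses are not given: they have to be found in the camera images.
- pallet: fixed wooden pallet 176 x 224 mm (x, y), deck 30 mm up. Origin: centre of underside; x away from the robot, y left, z up. Two strapped rows of two cartons (tops at 70 mm, length along x) span x -78 to 78 mm, centred at y -74 and 74 mm; lane between them 93 mm wide. Places for the loose cartons (underside centre, mm): near (-50, 0, 30), far (50, 0, 30), their length along y.
- carton_1: one of two alike loose brown taped cartons, 55 x 76 x 40 mm (own x, y, z), about 0.08 kg, flat on the bench top beside the pallet, the same size as the strapped cartons. Origin: centre of its underside; y along its 76 mm length, z up. Either way round and either carton in either place will do. A 62 mm cube-shaped carton stands about too: not wanted.
- carton_2: one of two alike loose brown taped cartons, 55 x 76 x 40 mm (own x, y, z), about 0.08 kg, flat on the bench top beside the pallet, the same size as the strapped cartons. Origin: centre of its underside; y along its 76 mm length, z up. Either way round and either carton in either place will do. A 62 mm cube-shaped carton stands about too: not wanted.
Things that resemble listed ones, but are neither listed nor needed, are in the scene too. Leave any yellow look-alike of the carton_1 alone.

How it is judged:
At the end, for the whole second after the job is handed in: One loose carton at rest in the near place of the lane, the other in the far place (either way round): each within 15 mm along and 12 mm across the lane, standing flat on the deck (height within 5 mm), its length across the lane within 10 degrees (((x of carton_1 in the frame of pallet between -0.065 and -0.035 m and y of carton_1 in the frame of pallet between -0.012 and 0.012 m and z of carton_1 in the frame of pallet between 0.025 and 0.035 m and angle between the y axis of each of carton_1, carton_2 and the y axis of pallet, either way round below 0.18 rad and angle between each of carton_1, carton_2's own z axis and vertical below 0.1 rad and linear speed of each of carton_1, carton_2 below 0.02 m/s and x of carton_2 in the frame of pallet between 0.035 and 0.065 m and y of carton_2 in the frame of pallet between -0.012 and 0.012 m and z of carton_2 in the frame of pallet between 0.025 and 0.035 m) or (x of carton_1 in the frame of pallet between 0.035 and 0.065 m and y of carton_1 in the frame of pallet between -0.012 and 0.012 m and z of carton_1 in the frame of pallet between 0.025 and 0.035 m and angle between the y axis of each of carton_1, carton_2 and the y axis of pallet, either way round below 0.18 rad and angle between each of carton_1, carton_2's own z axis and vertical below 0.1 rad and linear speed of each of carton_1, carton_2 below 0.02 m/s and x of carton_2 in the frame of pallet between -0.065 and -0.035 m and y of carton_2 in the frame of pallet between -0.012 and 0.012 m and z of carton_2 in the frame of pallet between 0.025 and 0.035 m))); the robot touches nothing.
It also fails if it takes over 54 s, if anything falls off the work surface, if the arm or the gripper's body presses on something with over 40 N, if the wrist force passes 120 N, or if a joint passes its speed limit or range.

## Working session

There is one attempt and no reset: what is moved stays moved. The work goes in short steps, Python scripts to look and compute and a shell command to move; the robot and the scene stay as the last step left them, time stands still between calls to the robot, and variables do not carry over. Pictures are saved under pics/ and viewed, at most 10 in all, crops included, and the job is handed in when it is done.

```bash
ls; mkdir -p pics; cat > h.py <<'E'
import numpy as np, cv2, sys
from workcell import telemetry, vision, r
def cap(n,fn=None):
    c=vision.calibration(n); p,d=vision.read_camera(n)
    if fn: cv2.imwrite('pics/'+fn,p)
    np.savez('/tmp/'+n,p=p,d=d,K=c['camera_matrix'],t=c['xyz'],R=c['rotation'])
    return p,d,c
def cloud(d,c):
    K=np.array(c['camera_matrix']);R=np.array(c['rotation']);t=np.array(c['xyz'])
    v,u=np.mgrid[:d.shape[0],:d.shape[1]]
    P=np.stack([(u-K[0,2])/K[0,0]*d,(v-K[1,2])/K[1,1]*d,d],-1)
    return P@R.T+t
E
python3 - <<'E'
from h import *
p1,d1,c1=cap('top'); p2,d2,c2=cap('side')
print(c1,c2); print(telemetry.get_obs())
cv2.imwrite('pics/a.png',p1);cv2.imwrite('pics/b.png',p2)
E
```

```text
pics
{'camera_matrix': array([[428.2629467 ,   0.        , 282.94788995],
       [  0.        , 428.2629467 , 208.65826429],
       [  0.        ,   0.        ,   1.        ]]), 'xyz': array([0.38138061, 0.18514811, 1.59670299]), 'rotation': array([-3.04780326,  0.01706742, -1.55900132])} {'camera_matrix': array([[509.68306763,   0.        , 277.27474354],
       [  0.        , 509.68306763, 215.01079185],
       [  0.        ,   0.        ,   1.        ]]), 'xyz': array([ 0.44612671, -1.3484081 ,  1.01158409]), 'rotation': array([-2.13630983, -0.0097916 , -0.03538234])}
{'time_s': 0.1, 'joint_pos': array([-1.27957358e+00,  3.51167067e-01,  1.65235743e+00, -1.54923945e-06,
        1.13912249e+00, -8.45952095e-02]), 'joint_vel': array([ 1.44456969e-05, -1.97085595e-03, -1.90394698e-03,  1.82992355e-04,
       -7.08095514e-04,  1.59023617e-03]), 'joint_efforts': array([ 6.32654974e-04, -5.06834471e+01, -2.91875875e+01, -4.49047741e-05,
        2.67623058e-03,  1.75265643e-05]), 'tcp_pos': array([ 0.20180716, -0.51131322,  0.23082165]), 'ee_rot': array([-3.14054197e+00, -8.76839304e-05,  3.75818556e-01]), 'force': array([-0.03498983, -0.0758815 ,  0.24081292]), 'wrist_torque': array([ 0.002261  , -0.04504037,  0.02906261]), 'gripper_force': 0.0, 'gripper_width': 0.08539489093492383}
```

View pics/a.png

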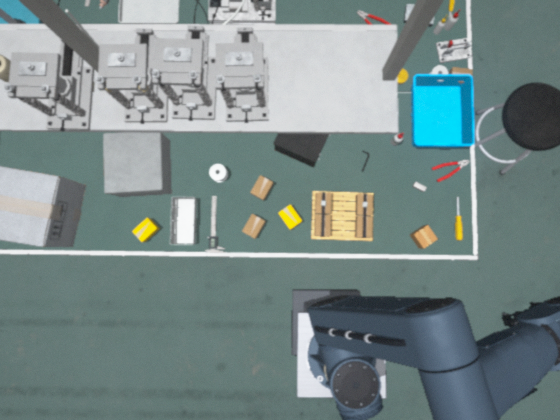

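View pics/b.png

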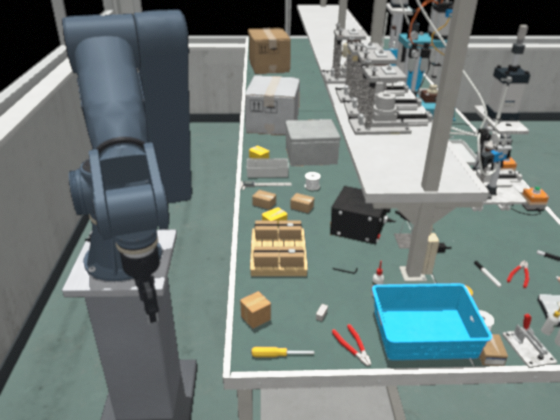

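Top view: brown cartons at (262,187) and (255,226) are the candidates. The others are the brown cube at (425,237), yellow look-alikes at (290,216) and (145,230), and the pallet centred at about (343,216). In the side view the two cartons are at (302,202) and (264,199), and the cube is at (256,310). I choose the two brown ones left of the pallet and will measure them now.

```bash
sed -i "s/^def cloud/from scipy.spatial.transform import Rotation as Ro\ndef cloud/; s/R=np.array(c\['rotation'\])/R=Ro.from_euler('xyz',c['rotation']).as_matrix()/" h.py
python3 - <<'E'
from h import *
for n in ('top','side'):
    z=np.load(f'/tmp/{n}.npz'); p=z['p'];d=z['d']; c=dict(camera_matrix=z['K'],xyz=z['t'],rotation=z['R'])
    W=cloud(d,c); hsv=cv2.cvtColor(p,cv2.COLOR_BGR2HSV)
    R=dict(top=dict(c1=(245,170,280,205),c2=(238,210,272,243),cube=(408,220,442,252),yel=(276,202,306,232),pal=(305,185,380,246)),
      side=dict(c1=(286,190,318,214),c2=(248,188,280,210)))[n]
    for k,(a,b,e,f) in R.items():
        S=W[b:f,a:e].reshape(-1,3); H=hsv[b:f,a:e].reshape(-1,3)
        ok=(S[:,2]>.02)&(S[:,2]<.12)
        print(n,k,ok.sum(),np.percentile(S[ok,2],[10,50,90]).round(4))
        zt=np.percentile(S[ok,2],80)
        T=S[ok&(abs(S[:,2]-zt)<.008)]
        rc=cv2.minAreaRect((T[:,:2]*1000).astype(np.float32)); print('  ',np.round(rc[0],1),np.round(rc[1],1),round(rc[2],1),'ztop',T[:,2].mean().round(4))
z=np.load('/tmp/top.npz')['p'][160:250,225:450]
cv2.imwrite('pics/c.png',cv2.resize(z,None,fx=3.5,fy=3.5,interpolation=cv2.INTER_CUBIC))
E
```

```text
top c1 316 [0.0326 0.0379 0.0426]
   [607.6 296. ] [55.4 74.8] 61.3 ztop 0.0386
top c2 319 [0.0329 0.0384 0.0429]
   [464.7 323.7] [54.9 74.3] 60.1 ztop 0.0391
top cube 370 [0.0448 0.06   0.0646]
   [ 432.  -293.3] [63.  63.4] 34.3 ztop 0.0612
top yel 312 [0.0335 0.0383 0.0422]
   [500. 190.] [75.4 54.8] 36.2 ztop 0.0388
top pal 2839 [0.0258 0.0373 0.0718]
   [506.5  -1.4] [203.2 157.4] 89.1 ztop 0.069
side c1 242 [0.0252 0.037  0.0412]
   [607.2 293.4] [61.6 78.6] 59.8 ztop 0.0382
side c2 251 [0.0246 0.0366 0.0415]
   [485.8 297.6] [ 73.3 152.8] 41.5 ztop 0.0381
```

View pics/c.png

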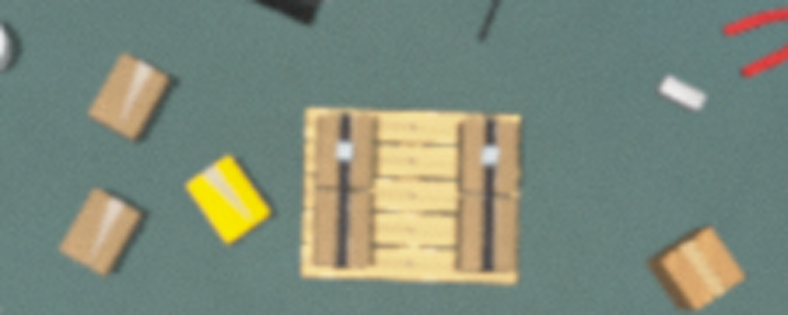

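Both views agree. Carton A is at about (0.608, 0.296) and carton B at about (0.465, 0.324), each 55x76 with top at about 0.039 and long axis at about -29°. The crop shows them brown and flat: A at crop (130,97), B at (102,231). The yellow one is at (228,199), the cube at (697,268), and the pallet lane is centred at about (415,195). Next I work out the shifts.

```bash
cat > plan.py <<'E'
from h import *
def plan(x,y,z,yawdeg):
    o=telemetry.get_obs(); R=Ro.from_euler('xyz',o['ee_rot'])
    s=R.inv().apply(np.array([x,y,z])-o['tcp_pos'])*100
    rel=(R.inv()*Ro.from_euler('xyz',[np.pi,0,np.radians(yawdeg)])).as_rotvec()
    print('t',o['time_s'],'tcp',o['tcp_pos'].round(4),'yaw',np.degrees(o['ee_rot'][2]).round(1),'J',o['joint_pos'].round(2),'w',round(o['gripper_width'],4),'shift cm',s.round(2),'spin',rel.round(3))
if __name__=='__main__': plan(*map(float,sys.argv[1:5]))
E
python3 plan.py 0.55 0.2 0.2 151
```

```text
t 0.1 tcp [ 0.2018 -0.5113  0.2308] yaw 21.5 J [-1.28  0.35  1.65 -0.    1.14 -0.08] w 0.0854 shift cm [ 58.5  -53.38   3.14] spin [-0.00e+00 -1.00e-03 -2.26e+00]
```

```bash
R='x'; python3 -m creep '[1,29.2,-26.7,1,-1,1,29.2,-26.7,1,-1,1,29.2,-26.7,1,-1,1,29.2,-26.7,1,-1,1,29.2,-26.7,1,-1,1,29.2,-26.7,1,-1,1,29.2,-26.7,1,-1,1,29.2,-26.7,1,-1]'; python3 plan.py 0.55 0.2 0.2 151
```

```text
time_s: 0.77
tcp_pos: [0.3483, -0.2102, 0.2228]
ee_rot: [3.142, -0.0, 1.382]
force: [0.5, -0.9, -0.4]
gripper_width: 0.0853
gripper_force: 0.0
t 0.7667 tcp [ 0.3483 -0.2102  0.2228] yaw 79.2 J [-0.66  0.1   2.    0.    1.04 -0.47] w 0.0853 shift cm [44.08 12.09  2.28] spin [ 0.    -0.    -1.254]
```

```bash
python3 -m creep '[1,32,9,2,-1,1,32,9,2,-1,1,32,9,2,-1,1,32,9,2,-1,1,32,9,2,-1,1,32,9,2,-1,1,32,9,2,-1,1,32,9,2,-1]' >/dev/null; python3 plan.py 0.608 0.235 0.2 151
```

```text
t 1.4333 tcp [0.4987 0.0866 0.2026] yaw 136.5 J [ 0.08  0.31  1.79 -0.    1.04 -0.73] w 0.0855 shift cm [ 2.29 18.28  0.25] spin [-0.    -0.    -0.253]
```

```bash
python3 -m creep '[1,6.5,22.5,0,-0.25,1,6.5,22.5,0,-0.25,1,6.5,22.5,0,-0.25,1,6.5,22.5,0,-0.25,1,6.5,22.5,0,-0.25,1,6.5,22.5,0,-0.25,1,6.5,22.5,0,-0.25,1,6.5,22.5,0,-0.25]' >/dev/null; python3 - <<'E'
from h import *
p,d,c=cap('wrist','d.png'); print(c['xyz'],c['rotation'])
W=cloud(d,c)
m=((W[...,2]>.025)&(W[...,2]<.06)&(W[...,0]>.35)&(d>0)).astype(np.uint8)
n,l,s,ct=cv2.connectedComponentsWithStats(m)
for i in range(1,n):
    if s[i,4]<800: continue
    T=W[l==i]; zt=np.median(T[:,2]); T=T[abs(T[:,2]-zt)<.005]
    rc=cv2.minAreaRect((T[:,:2]*1000).astype(np.float32)); print(s[i],np.round(rc[0],1),np.round(rc[1],1),round(rc[2],1),zt.round(4))
E
python3 plan.py 0.608 0.296 0.005 151
```

```text
[0.54127636 0.32998555 0.34483717] [2.84231697e+00 1.43580803e-03 1.05732212e+00]
[ 197    0   67   83 5196] [467.8 323.2] [55.1 64.3] 61.0 0.0405
[  89  103   95   84 4855] [498.5 192.4] [75.6 55.4] 35.8 0.0405
[   0  115  133  213 8381] [505.6  16.8] [193.5 176.6] 88.8 0.0313
[ 420  124   74   65 3618] [659.8 460.6] [61.2 60.5] 42.4 0.0502
[ 255  149   56   76 4057] [606.2 298.2] [55.1 75.6] 61.5 0.0406
[ 512  303   48   39 1011] [891.1 481.4] [ 5.3 48.6] 4.6 0.0406
[ 174  307  139   31 2561] [720.7 183.1] [154.1   3.2] 66.2 0.0438
t 2.15 tcp [0.6071 0.2915 0.2021] yaw 150.5 J [ 0.38  0.6   1.33 -0.    1.21 -0.68] w 0.0853 shift cm [ 0.13  0.47 19.71] spin [-0.001 -0.001 -0.009]
```

View pics/d.png

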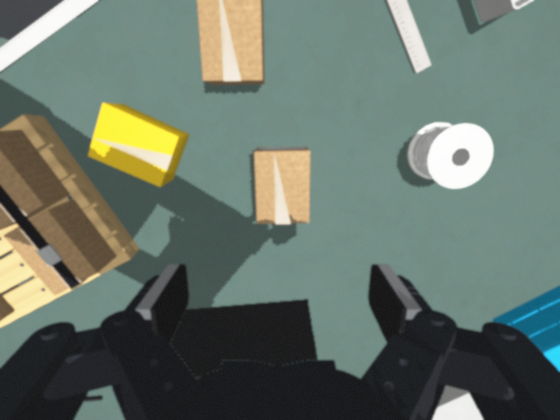

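The wrist view shows carton A at (282,186) between the fingers, B at (231,40), yellow at (138,144) and the pallet at lower left. The measured A pose of (0.606, 0.298) confirms the estimate, so I descend.

```bash
python3 -m creep '[1,0.4,0.5,4,-0.015,1,0.4,0.5,8,-0.015,1,0.4,0.5,11,-0.015,1,0.4,0.5,13,-0.015,1,0.4,0.5,13,-0.015,1,0.4,0.5,13,-0.015]' >/dev/null; python3 plan.py 0.6065 0.2975 0.005 151.5
```

```text
t 2.65 tcp [0.6062 0.2968 0.0729] yaw 151.3 J [ 0.39  0.75  1.41 -0.    0.98 -0.68] w 0.0854 shift cm [-0.    0.08  6.79] spin [-0.001 -0.001 -0.004]
```

```bash
python3 -m creep '[1,0,0,3,0,1,0,0,5.5,0,1,0,0,6.7,0,1,0,0,6.7,0,0.4,0,0,6.7,0,0.4,0,0,6.7,0,0.4,0,0,6.7,0,0.4,0,0,6.7,0]' 40;python3 -m creep '[0.4,0,0,0,0,0.4,0,0,0,0,0.4,0,0,0,0]'; python3 plan.py 0.6065 0.2975 0.17 151.5
```

```text
time_s: 3.32
tcp_pos: [0.6077, 0.2984, 0.0082]
ee_rot: [3.139, 0.002, 2.641]
force: [-0.1, -0.6, 6.9]
gripper_width: 0.0544
gripper_force: 43.3
time_s: 3.57
tcp_pos: [0.6077, 0.2984, 0.0082]
ee_rot: [3.139, 0.002, 2.641]
force: [-0.5, -0.5, 6.9]
gripper_width: 0.0542
gripper_force: 43.3
t 3.5667 tcp [0.6077 0.2984 0.0082] yaw 151.3 J [ 0.39  0.84  1.42 -0.    0.88 -0.68] w 0.0542 shift cm [  0.03  -0.09 -16.18] spin [ 0.003  0.002 -0.003]
```

```bash
python3 -m creep '[0.4,0,0,-2,0,0.4,0,0,-5,0,0.4,0,0,-9,0,0.4,0,0,-13,0,0.4,0,0,-16,0,0.4,0,0,-16,0,0.4,0,0,-16,0]'; python3 - <<'E'
from h import *
for n in('top','side'):
    p,d,c=cap(n); W=cloud(d,c)
    if n=='top':
        S=W[185:246,305:380].reshape(-1,3)
    else: S=W[215:280,245:312].reshape(-1,3)
    T=S[abs(S[:,2]-.07)<.008]; D=S[(abs(S[:,2]-.03)<.007)&(abs(S[:,1])<.035)&(abs(S[:,0]-.505)<.07)]
    print(n,len(T),np.median(T[:,2]),len(D),np.median(D[:,2]))
    for s in (1,-1):
        q=T[T[:,1]*s>0]; rc=cv2.minAreaRect((q[:,:2]*1000).astype(np.float32)); print(np.round(rc[0],1),np.round(rc[1],1),round(rc[2],1))
    q=S[S[:,2]>.02]; rc=cv2.minAreaRect((q[:,:2]*1000).astype(np.float32)); print(np.round(rc[0],1),np.round(rc[1],1),round(rc[2],1))
E
python3 plan.py 0.556 0 0.17 89.5
```

```text
time_s: 4.15
tcp_pos: [0.6074, 0.2983, 0.1688]
ee_rot: [3.138, 0.003, 2.641]
force: [-0.2, 0.7, -0.9]
gripper_width: 0.0545
gripper_force: 42.6
top 1309 0.06912388566781424 607 0.029202961791519932
[508.8  72.2] [ 55.6 155.1] 88.8
[505.4 -74.9] [ 55.1 158.3] 89.2
[487.8  35.2] [297.3 216.5] 89.3
side 1086 0.06890361594193484 204 0.028822868515621103
[508.2  69.2] [ 67.9 154.6] 89.1
[506.  -77.2] [ 63.  156.8] 88.5
[ 494.2 -577.4] [1543.7  175.9] 88.8
t 4.25 tcp [0.606  0.2977 0.1653] yaw 151.3 J [ 0.39  0.64  1.35 -0.    1.14 -0.68] w 0.0545 shift cm [ -9.91 -28.51  -0.45] spin [-1.000e-03 -0.000e+00  1.079e+00]
```

```bash
python3 -m creep '[0.4,-1,-3,0,0.12,0.4,-3,-7,0,0.24,0.4,-4,-11,0,0.36,0.4,-5,-15,0,0.48,0.4,-7,-19,0,0.6,0.4,-8,-23,0,0.72,0.4,-9,-26,0,0.84,0.4,-9.8,-28.3,0,0.96]' >/dev/null;python3 plan.py 0.557 -0.0025 0.12 88.9
```

```text
t 4.9167 tcp [ 5.549e-01 -2.000e-04  1.645e-01] yaw 95.9 J [-0.08  0.44  1.7  -0.    1.   -0.19] w 0.0546 shift cm [-0.25  0.2   4.45] spin [-0.003 -0.     0.122]
```

```bash
python3 -m creep '[0.4,-0.2,0.1,0,0.122,0.4,-0.25,0.2,2,0.122,0.4,-0.25,0.2,3.5,0.122,0.4,-0.25,0.2,3.5,0.122,0.4,-0.25,0.2,3.5,0.122]' ; python3 - <<'E'
from h import *
p,d,c=cap('wrist','e.png'); W=cloud(d,c)
S=W.reshape(-1,3); T=S[(abs(S[:,2]-.07)<.006)&(abs(S[:,0]-.507)<.1)]
for s in (1,-1):
    q=T[(T[:,1]*s>.03)&(abs(T[:,1])<.12)]
    print(len(q),np.median(q[:,2]),np.percentile(q[:,:2],[1,99],axis=0).round(4).tolist())
D=S[(abs(S[:,2]-.03)<.006)&(abs(S[:,1])<.035)&(abs(S[:,0]-.507)<.075)];print('deck',len(D),np.median(D[:,2]))
E
python3 plan.py 0.557 -0.0025 0.041 88.9
```

```text
time_s: 5.33
tcp_pos: [0.5579, 0.0004, 0.1296]
ee_rot: [-3.138, -0.0, 1.559]
force: [0.3, 1.2, -0.0]
gripper_width: 0.0546
gripper_force: 42.6
22148 0.07068692076054527 [[0.4307, 0.0469], [0.5828, 0.1011]]
1738 0.07032606440230187 [[0.4273, -0.0909], [0.506, -0.0447]]
deck 8726 0.03045690702913978
t 5.3833 tcp [5.586e-01 5.000e-04 1.306e-01] yaw 89.3 J [-0.08  0.49  1.72  0.    0.93 -0.07] w 0.0544 shift cm [-0.3  -0.15  8.96] spin [-0.001 -0.     0.007]
```

View pics/e.png

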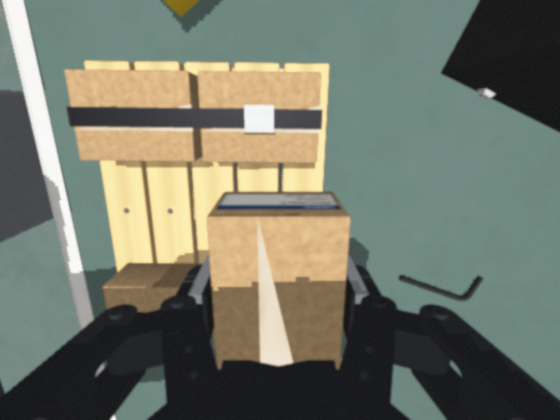

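The carton is held square at (280,290) over the far half of the lane, with the left row at (195,115). Before lowering I check the carton's tilt and centre from depth.

```bash
python3 - <<'E'
from h import *
z=np.load('/tmp/wrist.npz'); W=cloud(z['d'],dict(camera_matrix=z['K'],xyz=z['t'],rotation=z['R']))
S=W[200:375,200:360].reshape(-1,3); zt=np.median(S[S[:,2]>.1,2]); print(zt)
T=S[abs(S[:,2]-zt)<.012]
A=np.c_[T[:,:2],np.ones(len(T))]; k=np.linalg.lstsq(A,T[:,2],rcond=None)[0]; print('slope',k[:2])
rc=cv2.minAreaRect((T[:,:2]*1000).astype(np.float32)); print(rc, np.percentile(T[:,:2],[1,99],axis=0))
E
```

```text
0.16206626371287208
slope [-0.00350539 -0.03189088]
((557.9757080078125, 3.662891387939453), (67.60423278808594, 73.66216278076172), 0.8618330955505371) [[ 0.52897781 -0.02768382]
 [ 0.5874362   0.03958618]]
```

```bash
python3 -m creep '[0.4,-0.2,-0.15,3,0,0.4,-0.2,-0.15,6,0,0.4,-0.2,-0.15,7.5,0,0.4,-0.2,-0.15,8.3,0,0.4,-0.2,-0.15,8.9,0,0.4,-0.2,-0.15,9.1,0,0.4,-0.2,-0.15,9.1,0,0.4,-0.2,-0.15,9.1,0]' ; python3 plan.py 0.557 -0.0025 0.0385 88.9
```

```text
time_s: 6.05
tcp_pos: [0.558, -0.0017, 0.0409]
ee_rot: [3.14, 0.0, 1.559]
force: [0.1, 0.5, -1.0]
gripper_width: 0.0546
gripper_force: 42.7
t 6.05 tcp [ 0.558  -0.0017  0.0409] yaw 89.3 J [-0.09  0.63  1.76 -0.    0.75 -0.07] w 0.0546 shift cm [-0.08 -0.1   0.24] spin [0.002 0.    0.007]
```

```bash
python3 -m creep '[0.4,0,-0.1,0.2,0,0.4,0,-0.1,0.3,0,0.4,0,-0.1,0.3,0,0.82,0,-0.1,0.3,0,0.82,0,-0.1,0.3,0,0.82,0,-0.1,0.3,0,0.82,0,-0.1,0.3,0,0.82,0,-0.1,0.3,0]' ; python3 -m creep '[0.82,0,0,-1,0,0.82,0,0,-4,0,0.82,0,0,-8,0,0.82,0,0,-12,0,0.82,0,0,-14,0,0.82,0,0,-14,0]'; python3 plan.py 0.4665 0.3235 0.17 151
```

```text
time_s: 6.72
tcp_pos: [0.5563, -0.0016, 0.0368]
ee_rot: [-3.142, 0.0, 1.559]
force: [0.7, 0.3, 0.3]
gripper_width: 0.0698
gripper_force: 0.0
time_s: 7.22
tcp_pos: [0.5585, -0.0018, 0.1826]
ee_rot: [3.133, 0.001, 1.559]
force: [0.3, 0.6, 0.9]
gripper_width: 0.0705
gripper_force: 0.0
t 7.2167 tcp [ 0.5585 -0.0018  0.1826] yaw 89.3 J [-0.09  0.42  1.68  0.    1.03 -0.07] w 0.0705 shift cm [32.42 -9.6   1.16] spin [ 0.007  0.005 -1.077]
```

```bash
python3 -m creep '[1,4,-1,0,-0.12,1,8,-2,0,-0.24,1,12,-4,0,-0.36,1,16,-5,0,-0.48,1,20,-6,0,-0.6,1,24,-7,0,-0.72,1,28,-8,0,-0.84,1,31,-9,0,-0.96]' >/dev/null; python3 -m creep '[1,1,-0.3,0,-0.1,1,1,-0.3,0,-0.1,1,1,-0.3,0,-0.1,1,1,-0.3,0,-0.1]' >/dev/null
python3 - <<'E'
from h import *
p,d,c=cap('wrist','f.png'); W=cloud(d,c)
m=((W[...,2]>.025)&(W[...,2]<.06)&(W[...,0]>.35)&(d>0)).astype(np.uint8)
n,l,s,ct=cv2.connectedComponentsWithStats(m)
for i in range(1,n):
    if s[i,4]<1500: continue
    T=W[l==i]; zt=np.median(T[:,2]); T=T[abs(T[:,2]-zt)<.005]
    rc=cv2.minAreaRect((T[:,:2]*1000).astype(np.float32)); print(s[i],np.round(rc[0],1),np.round(rc[1],1),round(rc[2],1),zt.round(4))
E
python3 plan.py 0.4665 0.3235 0.075 151
```

```text
[ 487    0   73  172 3526] [486.3 543.6] [158.1   3.2] 0.2 0.0373
[ 262  150   61   82 4756] [463.1 326. ] [55.1 75.4] 61.1 0.0406
[ 160  244   81   76 2899] [498.2 192.8] [75.4 56. ] 35.2 0.0405
[   0  255  131   86 3677] [451.5  35.2] [159.7  67.2] 88.7 0.0311
[ 466  260   73   62 3314] [659.4 460.3] [60.9 60.6] 32.4 0.0501
t 8.2667 tcp [0.4608 0.3119 0.1769] yaw 149.8 J [ 0.51  0.42  1.69 -0.    1.03 -0.53] w 0.0853 shift cm [ 0.09  1.29 10.19] spin [-0.     0.    -0.021]
```

View pics/f.png

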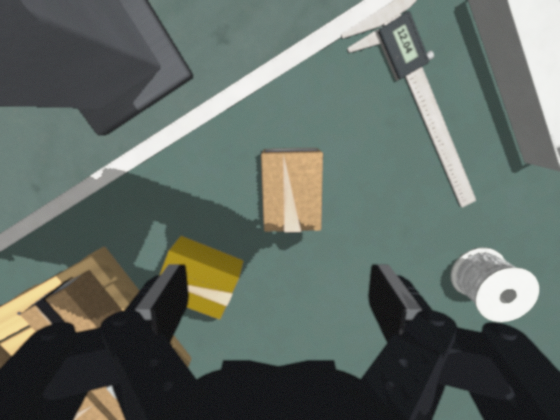

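Carton B is at (292,191) between the fingers, measured at (0.464, 0.325). The yellow one at (205,277) is clear of the left finger.

```bash
python3 -m creep '[1,0.4,1.3,4,-0.02,1,0.4,1.3,8,-0.02,1,0.4,1.3,10,-0.02,1,0.4,1.3,10,-0.02,1,0.4,1.3,10,-0.02,1,0.4,1.3,10,-0.02]' >/dev/null; python3 plan.py 0.464 0.325 0.007 151
```

```text
t 8.7667 tcp [0.4644 0.326  0.0785] yaw 151.1 J [ 0.53  0.58  1.72 -0.    0.84 -0.54] w 0.0856 shift cm [-0.   -0.13  7.15] spin [0.002 0.001 0.002]
```

```bash
python3 -m creep '[1,0,-0.1,3,0,1,0,-0.1,5.7,0,1,0,-0.1,6.9,0,1,0,-0.1,7.1,0,0.4,0,-0.1,7.1,0,0.4,0,-0.1,7.1,0,0.4,0,-0.1,7.1,0,0.4,0,-0.1,7.1,0]' 40;python3 -m creep '[0.4,0,0,0,0,0.4,0,0,0,0]'; python3 -m creep '[0.4,0,0,-2,0,0.4,0,0,-5,0,0.4,0,0,-9,0,0.4,0,0,-13,0,0.4,0,0,-16,0,0.4,0,0,-16,0,0.4,0,0,-16,0]'; python3 plan.py 0.457 0 0.165 88.9
```

```text
time_s: 9.43
tcp_pos: [0.4638, 0.3259, 0.0077]
ee_rot: [3.139, 0.002, 2.639]
force: [-0.2, -1.1, 7.2]
gripper_width: 0.0543
gripper_force: 43.2
time_s: 9.6
tcp_pos: [0.4638, 0.3258, 0.0078]
ee_rot: [3.139, 0.002, 2.639]
force: [-0.1, -0.8, 7.3]
gripper_width: 0.0544
gripper_force: 43.2
time_s: 10.18
tcp_pos: [0.4635, 0.3257, 0.1683]
ee_rot: [3.138, 0.002, 2.639]
force: [-0.5, 0.0, -1.7]
gripper_width: 0.0545
gripper_force: 42.8
t 10.1833 tcp [0.4635 0.3257 0.1683] yaw 151.2 J [ 0.53  0.45  1.67 -0.    1.01 -0.54] w 0.0545 shift cm [-15.13 -28.85   0.26] spin [ 0.005 -0.     1.087]
```

```bash
python3 -m creep '[0.4,-2,-3,0,0.12,0.4,-4,-7,0,0.24,0.4,-6,-11,0,0.36,0.4,-8,-15,0,0.48,0.4,-10,-19,0,0.6,0.4,-12,-23,0,0.72,0.4,-14,-26,0,0.84,0.4,-15,-28.5,0,0.96]' >/dev/null;python3 -m creep '[0.4,0,0,0,0.12,0.4,0,0,1.5,0.12,0.4,0,0,2.5,0.12,0.4,0,0,2.5,0.12,0.4,0,0,2.5,0.12]'; python3 - <<'E'
from h import *
p,d,c=cap('wrist','g.png'); W=cloud(d,c); S=W.reshape(-1,3)
T=W[200:375,200:360].reshape(-1,3); zt=np.median(T[T[:,2]>.12,2]); T=T[abs(T[:,2]-zt)<.01]
print(zt,np.percentile(T[:,:2],[1,99],axis=0).round(4).tolist())
T=S[(abs(S[:,2]-.07)<.006)&(abs(S[:,0]-.507)<.12)]
q=T[(T[:,1]>.044)&(T[:,1]<.12)]; print('row',np.percentile(q[:,:2],[1,99],axis=0).round(4).tolist())
p,d,c=cap('top'); W=cloud(d,c); S=W[185:246,305:380].reshape(-1,3)
q=S[(abs(S[:,2]-.069)<.008)&(abs(S[:,1])<.04)&(S[:,0]>.52)]; rc=cv2.minAreaRect((q[:,:2]*1000).astype(np.float32)); print(len(q),rc)
E
python3 plan.py 0.457 0 0.039 88.9
```

```text
time_s: 11.27
tcp_pos: [0.4561, 0.0035, 0.14]
ee_rot: [-3.139, -0.0, 1.56]
force: [-1.1, 0.2, -1.8]
gripper_width: 0.0546
gripper_force: 42.8
0.17293359409554893 [[0.4274, -0.0242], [0.4852, 0.042]]
row [[0.4304, 0.0469], [0.5825, 0.1012]]
237 ((558.6345825195312, -1.8705711364746094), (50.91051483154297, 72.7276382446289), 1.045304298400879)
t 11.3667 tcp [0.4569 0.0036 0.141 ] yaw 89.4 J [-0.09  0.31  1.97  0.    0.86 -0.08] w 0.0545 shift cm [-0.36  0.02 10.2 ] spin [-0.    -0.     0.008]
```

View pics/g.png

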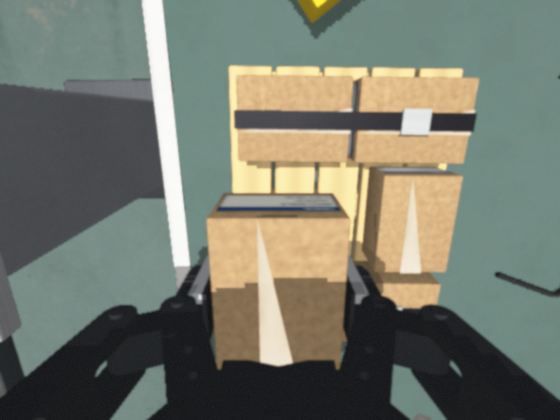

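Carton A stands in the far place at (412,220), about (0.558, -0.002). B is held over the near place at (280,290), so I lower it.

```bash
python3 -m creep '[0.4,-0.4,0,3,0,0.4,-0.4,0,6,0,0.4,-0.4,0,8.3,0,0.4,-0.4,0,9.4,0,0.4,-0.4,0,10,0,0.4,-0.4,0,10.2,0,0.4,-0.4,0,10.2,0,0.4,-0.4,0,10.2,0]' ; python3 plan.py 0.457 -0.001 0.038 88.9
```

```text
time_s: 12.03
tcp_pos: [0.4574, -0.0008, 0.0397]
ee_rot: [3.14, 0.0, 1.559]
force: [0.5, -0.5, -1.7]
gripper_width: 0.0546
gripper_force: 42.8
t 12.0333 tcp [ 0.4574 -0.0008  0.0397] yaw 89.3 J [-0.1   0.5   2.02 -0.    0.61 -0.09] w 0.0546 shift cm [-0.02 -0.04  0.17] spin [0.001 0.    0.008]
```

```bash
python3 -m creep '[0.4,0,0,0.2,0,0.4,0,0,0.2,0,0.4,0,0,0.2,0,0.82,0,0,0.2,0,0.82,0,0,0.2,0,0.82,0,0,0.2,0,0.82,0,0,0.2,0,0.82,0,0,0.2,0]' ; python3 -m creep '[0.82,0,0,-1,0,0.82,0,0,-4,0,0.82,0,0,-8,0,0.82,0,0,-12,0,0.82,0,0,-15,0,0.82,0,0,-15,0]'; python3 -m creep '[0.82,-2,0,0,0,0.82,-6,0,0,0,0.82,-10,0,0,0,0.82,-14,0,0,0,0.82,-17,0,0,0,0.82,-18,0,0,0,0.82,-18,0,0,0,0.82,-18,0,0,0]'; python3 - <<'E'
from h import *
p,d,c=cap('wrist','i.png'); W=cloud(d,c); S=W.reshape(-1,3)
p,d,c2=cap('top'); T=cloud(d,c2)[185:246,305:380].reshape(-1,3)
for S in(S,T):
  for s in (1,-1):
    q=S[(abs(S[:,2]-.07)<.006)&(abs(S[:,1])<.044)&((S[:,0]-.507)*s>0)&(abs(S[:,0]-.507)<.1)]
    if len(q)>50: print(len(q),np.median(q[:,2]),cv2.minAreaRect((q[:,:2]*1000).astype(np.float32)))
E
```

```text
time_s: 12.7
tcp_pos: [0.4567, -0.0008, 0.0368]
ee_rot: [-3.141, -0.0, 1.559]
force: [-0.4, 1.0, -0.0]
gripper_width: 0.0703
gripper_force: 0.0
time_s: 13.2
tcp_pos: [0.4592, -0.001, 0.1932]
ee_rot: [3.132, 0.001, 1.559]
force: [-0.0, 0.3, 0.5]
gripper_width: 0.0699
gripper_force: 0.0
time_s: 13.87
tcp_pos: [0.4543, -0.1804, 0.1869]
ee_rot: [-3.141, -0.001, 1.558]
force: [-0.1, 1.4, 0.5]
gripper_width: 0.0703
gripper_force: 0.0
1485 0.07040385735848242 ((555.6288452148438, -32.63901901245117), (12.420578002929688, 55.60856246948242), 88.02803039550781)
1573 0.07041336010023502 ((456.89886474609375, -32.06179428100586), (12.448810577392578, 55.123592376708984), 89.00397491455078)
284 0.06942177550828632 ((558.1932373046875, -1.657806396484375), (51.310211181640625, 72.51972961425781), 0.3128809928894043)
294 0.06904565536568519 ((459.729248046875, -1.6995391845703125), (53.91376876831055, 71.97512817382812), 0.5183016061782837)
```

View pics/i.png

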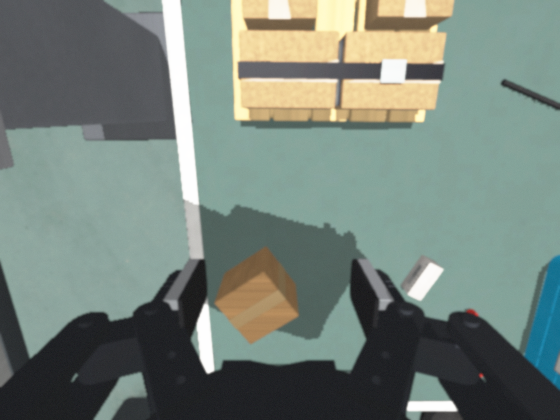

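The wrist view shows both cartons square in the lane at (280,10) and (408,10), level with the row. The measured centres are (0.458, -0.002) and (0.557, -0.002), with tops at 70 mm and an open gap between them. The gripper is clear of everything.

```bash
python3 -c "
from workcell import r
print(r.job_done())"
```

```text
the job is handed in; nothing more can be done
None
```

The job is handed in: both brown cartons stand flat and crosswise in the lane, measured within about 2 mm of the near and far places, with the gap open between them and about 14 s used.

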